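Clear the leaf template, then be the third hand at the jig

TASK

Clear the brass leaf template off the assembly jig: slip its eye over the upright post of the round wooden stand so that it lies flat on the stand's disc, and let it go. Then lay the walnut block flat on the jig's bed, lengthwise in line with the jig, and push its end squarely against the middle of the blue sprung stop until the black pointer stands inside the green band, never so hard that the stop runs to the end of its travel. Finish while still holding the block there with the gripper, at that steady push, because I will drive the screws meanwhile; leave everything else on the bench where it is.

Things in the scene. Friction and masses are not known exactly. Their poses are not given: they have to be found in the camera images.
- jig: Assembly jig, fixed. Plywood bed, x -105 to +140 mm, y -75 to +75 mm, 12 mm high. Origin on the table (z = 0); bed's upper face at z = 12 mm. Its +x points along the bed to the blue sprung stop and the aluminium spring housing behind it (x 93 to 137 mm, 90 mm wide, top at z = 56 mm). In front of the stop (x -105 to +50 mm) the bed is open.
- stop (a joint): Blue sprung stop plate, 70 mm wide (y), 2 to 40 mm above the bed. Value = metres pushed in along jig +x: 0 at rest, hard end 0.030. Spring 600 N/m (0.010 is 6 N, 0.020 is 12 N); it springs back if not held. The pointer moves with it over the scale on the housing: white 0 to 0.010, green 0.010 to 0.020, red 0.020 to 0.030.
- stop_face (a point): Centre of the stop's front face (it looks along jig -x), on the jig's y = 0, 21 mm above the bed's upper face; at jig x = 50 mm at rest; moves with the stop. Axes as the jig's.
- pointer (a point): Black cross bar 2.5 mm wide (54 mm along y) on a thin black arm of the stop, 50 mm above the bed's upper face, moving over the white/green/red scale (white nearest the stop); jig x = +98 mm at rest.
- template: Brass leaf template, 0.11 kg, loose, at first flat across the jig's bed: plate 6 mm thick, up to 36 mm wide. Origin: underside, below the middle of the grip rib. Own x: ring eye (hole 22, outside 38 mm) centred at x = -50 mm, leaf -37 to +47 mm (tip). Dark wooden grip rib on the plate, centred at the origin: 40 mm along x, 12 mm wide, top 30 mm above the underside.
- template_eye (a point): Centre of the template's eye, at the level of the plate's underside.
- stand: Round light-wood stand, fixed: disc 130 mm across, 15 mm high, with an upright steel post 9 mm thick in its centre, round-topped. Origin: z = 0 on the table, on the post's axis.
- post_tip (a point): Top of the stand's post, 61.5 mm above the table (46.5 mm above the disc).
- block: Dark walnut display block, loose, about 0.12 kg: 80 mm long (own x) x 40 mm wide (y) x 45 mm high (z), with a thin brass strip along its top. Origin: centre of its underside, on the table at first. Its two ends are alike.
- bottle: Bystander: teal bottle with a white cap, 48 mm across, 100 mm high; origin centre of underside.
- mould_a: Bystander: turquoise mould dish, 68 mm across, 22 mm high; origin centre of underside.
- mould_b: Bystander: blue mould dish, 56 mm across, 20 mm high; origin centre of underside.
- stone_ring: Bystander: cream stone ring, 84 mm across, 26 mm high, hole 32 mm; origin centre of underside.
- screwdriver: Bystander: screwdriver lying along its own x; origin centre of underside.
- pendant: Bystander: small silver pendant, 55 mm long, 6 mm thick; origin centre of underside.
- cards: Bystander: stack of white cards, 90 x 60 x 30 mm; origin centre of underside.

How it is judged:
By the outcome, as a careful person would: the job done as asked, in the order asked, and still so for the second after the job is handed in, while the arm keeps its last pose, push and grip.
It also fails if it takes over 56 s, if anything falls off the work surface, if the arm or the gripper's body presses on something with over 40 N, if the wrist force passes 120 N, or if a joint passes its speed limit or range.

ROBOT

A 6-joint arm with a two-finger parallel gripper is mounted at the origin on the work surface. World frame = base frame: x ahead of the robot, y to its left, z up, the work surface at z = 0. Lengths are in m, angles in rad, forces in N, time in s.
With the tool pointing down it reaches from about 0.35 to 0.975 m from the base axis. Payload 17.4 kg.
Tool frame: the origin (TCP) lies midway between the tips of the shut fingers; the grasp point (between the pads) lies 19 mm behind it; z points along the fingers, y is the direction in which the jaws open and shut (so a half turn about z gives the same grasp; the last joint's range is limited). The gripper opens to 85 mm and grips with 20 to 120 N. Pads are 22 mm wide; open, the fingers measure 114 mm over their backs; the gripper's body (76 mm by 85 mm) begins 54 mm behind the grasp point. The pads swing forward as they close: fully open they stand 13 mm farther back than shut.
Start: joints at [-1.318, 0.116, 1.442, -0, 1.584, -0.038], TCP at [0.194, -0.647, 0.231] pointing down, gripper open.
Joint ranges: [-2.83, 2.83], [-0.83, 2.19], [0.07, 2.5], [-1.14, 4.28], [0.01, 3], [-2.97, 2.97]. Speed limits (rad/s): [1.89, 1.89, 2.22, 3.14, 3.14, 3.14].

INTERFACE

Orientations are given as a rotation vector (axis times angle).
In Python, from workcell import read_state, camera, sign_off gives the robot as it stands.
- The arm moves only by the shell command python3 -m jog 'ROWS' [OPENING]. ROWS is JSON, a list of rows, each an object of numbers: "tx", "ty", "tz": the shift along the world's x, y, z in mm; "rx", "ry", "rz": the turn, a rotation vector about the world's x, y, z in rad. In form: [{"tx": .., "ty": .., "tz": .., "rx": .., "ry": .., "rz": ..}, ...]. A call has 1 to 12 rows; each row is the pose to reach, as a shift and turn from the pose commanded when the call began; what a row does not reach only later rows make up. A row lasts 1/10 s, in which the tool goes at most 50 mm and 8.59 degrees, less where a joint would pass 70% of its speed; a pose out of reach is approached as far as the arm can. A call with a gripper value outside its range is refused whole. OPENING is the closure, from 0 (fully open) to 1 (shut), set as the call begins (- or left out, the last holds). The fingers move at their own pace and stop on an object; the grip force is fixed at half the most. Time passes only in rows, so rows that repeat a pose let the fingers close. It gives the time, the measured TCP pose, the force and the opening at its end, in the units of the state.
- read_state(): the state, without advancing time (a new reading comes with each control period).
- camera(name): name is "scene" or "top" or "wrist"; returns a dict with "image" (420x560x3 uint8, red, green, blue), "K" (3x3 intrinsics, pixels), "distortion" ([k1, k2, p1, p2, k3] as OpenCV has them; the pictures are not rectified), "rvec" (rotation vector, rad) and "tvec" (3), from world to camera coordinates, as OpenCV has them. Camera axes: x right, y down, z forward; pixel columns grow to the right and rows downward; lengths in m; the calibration is good to about 2 mm. A picture is of the moment at which its call begins. There is no depth.
- sign_off(): hands the job in, once; it reports no verdict.
The state is a dict: "time": time; "joints": joint angles; "qvel": joint speeds; "effort": joint torques, N m; "position": TCP position; "orientation": TCP orientation; "force": force on the tool from outside, world axes, zero at the start; "ft_torque": the same for the moment, N m; "grip_width": finger opening in m.
Only numpy, scipy, OpenCV 4.12 (cv2) and the standard library are available. Lean on these libraries where they do the work, as an engineer would, in place of code of your own. Each camera call takes 0.05 s, during which the arm holds its last target.

## Working session

There is one attempt and no reset: what is moved stays moved. The work goes in short steps, Python scripts to look and compute and a shell command to move; the robot and the scene stay as the last step left them, time stands still between calls to the robot, and variables do not carry over. Pictures are saved under pics/ and viewed, and the job is handed in when it is done.

```bash
mkdir -p pics; ls
cat > h.py <<'E'
import numpy as np, cv2
from workcell import read_state, camera, sign_off
def ray(c,uv):
    p=cv2.undistortPoints(np.array(uv,float).reshape(-1,1,2),c["K"],np.array(c["distortion"])).reshape(-1,2)
    R=cv2.Rodrigues(np.array(c["rvec"],float))[0];t=np.array(c["tvec"],float).ravel()
    return -R.T@t,(np.c_[p,np.ones(len(p))]@R)
def onz(c,uv,z):
    o,d=ray(c,uv); return o+d*((z-o[2])/d[:,2])[:,None]
def proj(c,P):
    return cv2.projectPoints(np.array(P,float).reshape(-1,1,3),np.array(c["rvec"],float),np.array(c["tvec"],float),np.array(c["K"],float),np.array(c["distortion"],float))[0].reshape(-1,2)
def save(c,n): cv2.imwrite("pics/"+n,c["image"][:,:,::-1])
E
python3 - <<'E'
from h import *
import pickle
s=read_state();print(s)
for n in("scene","top"):
    c=camera(n);save(c,n+"0.png");pickle.dump(c,open(n+"0.pkl","wb"))
    c={k:np.asarray(v) for k,v in c.items()}
    print(n,c["K"],c["distortion"],ray(c,[[280,210]]))
E
```

```text
pics
{'time': 0.0, 'joints': array([-1.31780370e+00,  1.16497805e-01,  1.44228153e+00, -2.52516327e-05,
        1.58397482e+00, -3.78106243e-02]), 'qvel': array([ 0.00166501,  0.00042026,  0.000827  ,  0.00058868, -0.00132676,
       -0.00090095]), 'effort': array([-2.99098916e-03, -7.31979775e+01, -6.32500577e+01, -1.44810501e-04,
        6.14685428e-03, -1.33291445e-05]), 'position': array([ 0.19346761, -0.64648352,  0.23054409]), 'orientation': array([-3.10730207e+00, -4.55017410e-01,  2.35266029e-04]), 'force': array([-0.25216844, -0.17821391, -0.28141369]), 'ft_torque': array([ 0.02706497, -0.04809863,  0.05044022]), 'grip_width': 0.08552999471226484}
scene [[447.17416747   0.         283.05194753]
 [  0.         447.17416747 213.88930671]
 [  0.           0.           1.        ]] [0.02460721 0.         0.         0.         0.        ] (array([1.01123524, 0.60012612, 0.77094301]), array([[-0.40250118, -0.62142121, -0.67227279]]))
top [[407.73851136   0.         276.4510318 ]
 [  0.         407.73851136 208.15912485]
 [  0.           0.           1.        ]] [0.01763649 0.         0.         0.         0.        ] (array([ 0.44436414, -0.00771399,  1.14174289]), array([[ 0.15960335, -0.03049727, -0.98675875]]))
```

View pics/top0.png

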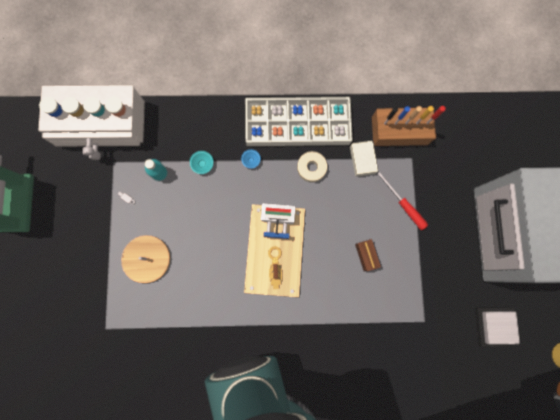

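View pics/scene0.png

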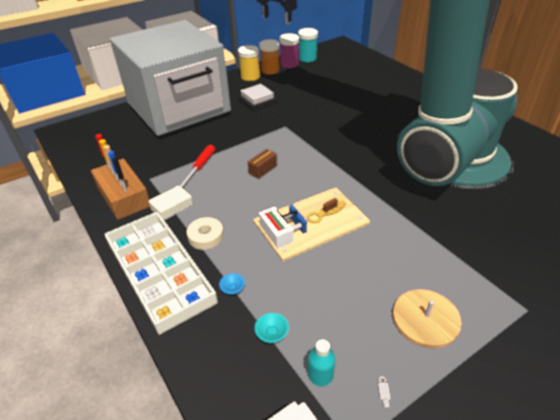

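The top view shows the jig at about (275,250) with the stop on its far side, the stand at (146,259) and the block at (369,255). Next I'll enlarge these areas and measure.

Run:
```python
from h import *
import pickle
for n,(x0,y0,x1,y1),s in(("top",(225,190,325,310),5),("top",(100,180,200,300),5),("top",(330,220,430,290),6),("scene",(240,140,380,270),5)):
    c=pickle.load(open(n+"0.pkl","rb"))
    im=cv2.resize(c["image"][y0:y1,x0:x1],None,fx=s,fy=s,interpolation=cv2.INTER_CUBIC)
    cv2.imwrite(f"pics/c_{n}_{x0}.png",im[:,:,::-1])
c=pickle.load(open("top0.pkl","rb"))
print(proj(c,[[0,0,0],[.194,-.647,.23],[.5,0,0],[.5,.2,0]]))
hsv=cv2.cvtColor(c["image"],cv2.COLOR_RGB2HSV)
print(hsv[270,252],hsv[250,130],hsv[250,365],hsv[236,270],hsv[254,275],hsv[273,276],hsv[280,200])
```

```text
[[268.2122875  452.21560874]
 [573.01998558 391.46902998]
 [265.49085303 256.00488041]
 [193.26449605 257.33203567]]
[ 21  80 242] [ 17 109 230] [ 10 136 118] [110 128 137] [ 22  83 241] [ 10 135 125] [174   8 155]
```

View pics/c_top_225.png

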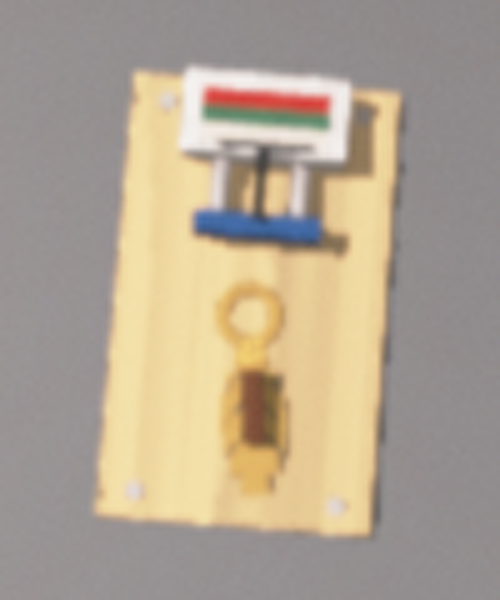

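View pics/c_top_100.png

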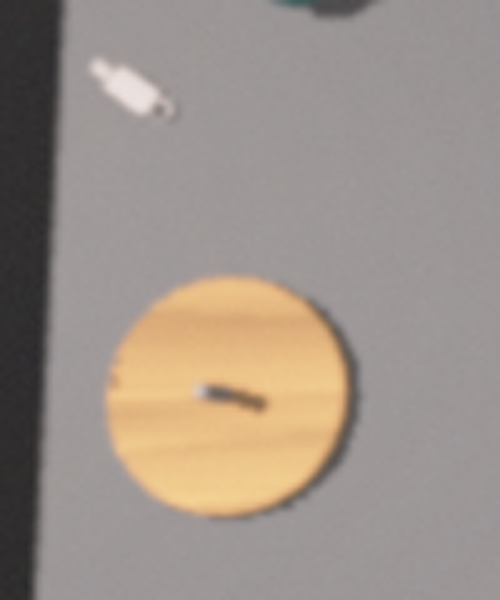

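View pics/c_top_330.png

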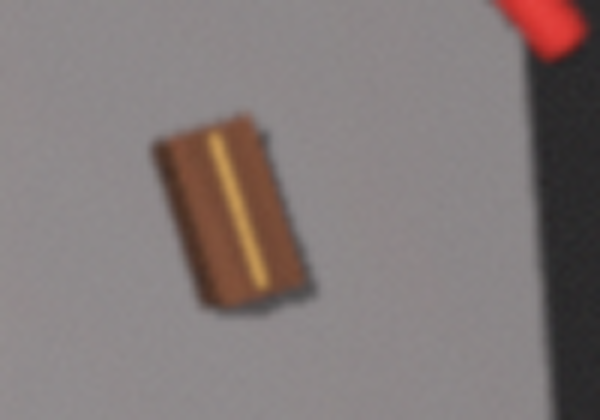

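View pics/c_scene_240.png

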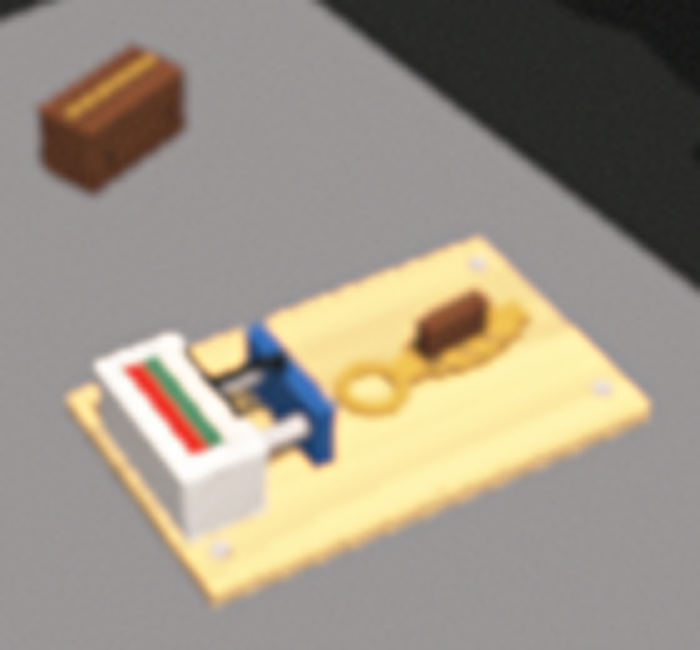

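Run:
```python
from h import *
import pickle
c=pickle.load(open("top0.pkl","rb"));sc=pickle.load(open("scene0.pkl","rb"))
def cr(l,o): return [[o[0]+(u+.5)/o[2]-.5,o[1]+(v+.5)/o[2]-.5] for u,v in l]
oj=(225,190,5)
C=onz(c,cr([(133,70),(402,93),(371,536),(95,515)],oj),.012)
print("bed",C.round(4),[np.linalg.norm(C[i]-C[(i+1)%4]).round(4) for i in range(4)])
ax=(C[0]+C[1]-C[2]-C[3]);ay=C[0]+C[3]-C[1]-C[2]
print("yaw",np.arctan2(ax[1],ax[0]),np.arctan2(-ay[0],ay[1]))
def mask(c,lo,hi,box):
    h=cv2.cvtColor(c["image"],cv2.COLOR_RGB2HSV);m=cv2.inRange(h,np.array(lo),np.array(hi))
    z=np.zeros_like(m);x0,y0,x1,y1=box;z[y0:y1,x0:x1]=m[y0:y1,x0:x1];return z
# block
m=mask(c,(0,70,40),(25,255,190),(340,225,400,290))
ct=max(cv2.findContours(m,0,2)[0],key=cv2.contourArea);print("block px",cv2.minAreaRect(ct))
# strip ends -> block axis at z=.045
S=onz(c,cr([(214,130),(264,290)],(330,220,6)),.045);print("strip",S.round(4),S.mean(0),np.linalg.norm(S[0]-S[1]),np.arctan2(*(S[0]-S[1])[[1,0]]))
T=onz(c,cr([(163,142),(250,114),(308,287),(219,304)],(330,220,6)),.045);print("top",T.round(4),T.mean(0),[np.linalg.norm(T[i]-T[(i+1)%4]).round(4) for i in range(4)])
# stand disc
m=mask(c,(8,60,120),(30,255,255),(100,225,190,300));ct=max(cv2.findContours(m,0,2)[0],key=cv2.contourArea)
P=onz(c,ct.reshape(-1,2),.015)
A=np.c_[2*P[:,:2],np.ones(len(P))];s=np.linalg.lstsq(A,(P[:,:2]**2).sum(1),rcond=None)[0];print("disc",s[:2],np.sqrt(s[2]+s[0]**2+s[1]**2))
print("post tip",onz(c,cr([(199,391)],(100,180,5)),.060))
# template
print("eye outer ctr",onz(c,cr([(250,315)],oj),.018))
r=onz(c,cr([(245,371),(278,376),(273,447),(243,440)],oj),.042);print("rib",r.round(4),r.mean(0))
print("tip",onz(c,cr([(257,493)],oj),.018))
# scene
os=(240,140,5)
print("S bed",onz(sc,cr([(480,236),(650,407),(216,604),(68,398)],os),.012).round(4))
b=onz(sc,cr([(42,105),(135,45),(183,72),(94,130)],os),.045);print("S block top",b.round(4),b.mean(0))
print("S strip",onz(sc,cr([(64,118),(155,58)],os),.045))
print("S ribtop",onz(sc,cr([(418,330),(480,291),(489,296),(428,336)],os),.042))
print("S eye",onz(sc,cr([(371,388)],os),.018),"tip",onz(sc,cr([(525,312)],os),.018))
```

```text
bed [[ 0.6466  0.038   0.012 ]
 [ 0.6311 -0.1131  0.012 ]
 [ 0.3879 -0.0888  0.012 ]
 [ 0.402   0.0606  0.012 ]] [np.float64(0.1519), np.float64(0.2444), np.float64(0.1501), np.float64(0.2457)]
yaw -0.09579007495445101 -0.09795957200007528
block px ((367.8667907714844, 255.22421264648438), (29.973844528198242, 17.19597625732422), 72.34988403320312)
strip [[ 0.5327 -0.2701  0.045 ]
 [ 0.4612 -0.2884  0.045 ]] [ 0.49694643 -0.27926248  0.045     ] 0.07384676014876174 0.25119238775290675
top [[ 0.5277 -0.2468  0.045 ]
 [ 0.5396 -0.2867  0.045 ]
 [ 0.4622 -0.3082  0.045 ]
 [ 0.4554 -0.268   0.045 ]] [ 0.49622255 -0.27743026  0.045     ] [np.float64(0.0417), np.float64(0.0804), np.float64(0.0407), np.float64(0.0754)]
disc [0.49813588 0.32725885] 0.06472486356454626
post tip [[0.49852027 0.32907454 0.06      ]]
eye outer ctr [[ 0.5079615  -0.02523575  0.018     ]]
rib [[ 0.4769 -0.0217  0.042 ]
 [ 0.4739 -0.0392  0.042 ]
 [ 0.4366 -0.0358  0.042 ]
 [ 0.4406 -0.02    0.042 ]] [ 0.4569772  -0.02917047  0.042     ]
tip [[ 0.41210946 -0.02730186  0.018     ]]
S bed [[ 0.3849 -0.0908  0.012 ]
 [ 0.4017  0.0596  0.012 ]
 [ 0.6464  0.0415  0.012 ]
 [ 0.6297 -0.1122  0.012 ]]
S block top [[ 0.5344 -0.2895  0.045 ]
 [ 0.4616 -0.3077  0.045 ]
 [ 0.4543 -0.2697  0.045 ]
 [ 0.5235 -0.2532  0.045 ]] [ 0.49344842 -0.28003761  0.045     ]
S strip [[ 0.5309289  -0.27212802  0.045     ]
 [ 0.45946601 -0.29030437  0.045     ]]
S ribtop [[ 0.48011024 -0.02515707  0.042     ]
 [ 0.43706709 -0.0300766   0.042     ]
 [ 0.43587922 -0.02452602  0.042     ]
 [ 0.47889224 -0.01886306  0.042     ]]
S eye [[ 0.50783142 -0.02557509  0.018     ]] tip [[ 0.41009948 -0.02481483  0.018     ]]
```

Both views agree within about 2 mm:
- **Jig:** centre-line passes (0.516,-0.0257), yaw about -0.097.
- **Template:** eye at (0.508,-0.0254), rib near (0.4575,-0.026), yaw about 0.
- **Post:** (0.498,0.328).
- **Block:** (0.496,-0.280), yaw 0.25.

I'll move over the rib now.

```bash
python3 -m jog '[{"tx":264,"ty":621,"tz":-60,"rz":-0.286},{"tx":264,"ty":621,"tz":-60,"rz":-0.286},{"tx":264,"ty":621,"tz":-60,"rz":-0.286},{"tx":264,"ty":621,"tz":-60,"rz":-0.286},{"tx":264,"ty":621,"tz":-60,"rz":-0.286},{"tx":264,"ty":621,"tz":-60,"rz":-0.286},{"tx":264,"ty":621,"tz":-60,"rz":-0.286},{"tx":264,"ty":621,"tz":-60,"rz":-0.286},{"tx":264,"ty":621,"tz":-60,"rz":-0.286},{"tx":264,"ty":621,"tz":-60,"rz":-0.286},{"tx":264,"ty":621,"tz":-60,"rz":-0.286},{"tx":264,"ty":621,"tz":-60,"rz":-0.286}]' 0
```

```text
schema error: expected keys tx, ty, tz, rx, ry, rz
```

```bash
python3 -m jog '[{"tx":264,"ty":621,"tz":-60,"rx":0,"ry":0,"rz":-0.286},{"tx":264,"ty":621,"tz":-60,"rx":0,"ry":0,"rz":-0.286},{"tx":264,"ty":621,"tz":-60,"rx":0,"ry":0,"rz":-0.286},{"tx":264,"ty":621,"tz":-60,"rx":0,"ry":0,"rz":-0.286},{"tx":264,"ty":621,"tz":-60,"rx":0,"ry":0,"rz":-0.286},{"tx":264,"ty":621,"tz":-60,"rx":0,"ry":0,"rz":-0.286},{"tx":264,"ty":621,"tz":-60,"rx":0,"ry":0,"rz":-0.286},{"tx":264,"ty":621,"tz":-60,"rx":0,"ry":0,"rz":-0.286},{"tx":264,"ty":621,"tz":-60,"rx":0,"ry":0,"rz":-0.286},{"tx":264,"ty":621,"tz":-60,"rx":0,"ry":0,"rz":-0.286},{"tx":264,"ty":621,"tz":-60,"rx":0,"ry":0,"rz":-0.286},{"tx":264,"ty":621,"tz":-60,"rx":0,"ry":0,"rz":-0.286}]' 0
```

```text
time: 1.3
position: [0.4275, -0.0946, 0.1781]
orientation: [3.141, 0.007, 0.001]
force: [1.0, -0.7, 0.0]
grip_width: 0.0856
```

```bash
python3 -m jog '[{"tx":24,"ty":52,"tz":-5,"rx":0,"ry":0,"rz":0},{"tx":24,"ty":52,"tz":-5,"rx":0,"ry":0,"rz":0},{"tx":24,"ty":52,"tz":-5,"rx":0,"ry":0,"rz":0},{"tx":24,"ty":52,"tz":-5,"rx":0,"ry":0,"rz":0}]' 0
python3 - <<'E'
from h import *
import pickle
s=read_state();print(s["position"],s["orientation"])
c=camera("wrist");save(c,"w1.png");pickle.dump(c,open("w1.pkl","wb"))
E
```

```text
time: 1.7
position: [0.4511, -0.0453, 0.1731]
orientation: [3.141, 0.007, -0.001]
force: [-0.4, -0.1, -0.4]
grip_width: 0.0852
[ 0.45106625 -0.04532166  0.17307851] [ 3.14132601e+00  7.44523335e-03 -5.76373419e-04]
```

View pics/w1.png

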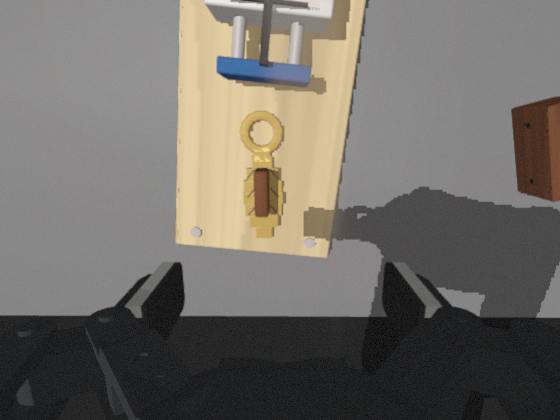

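The wrist view shows the eye at (262,133), the rib at (262,193), the tip at (264,236) and the stop's front edge at (219..311,~80). I'll refine the positions from this view.

Run:
```python
from h import *
import pickle
c=pickle.load(open("w1.pkl","rb"))
im=cv2.resize(c["image"][0:260,170:370],None,fx=3,fy=3,interpolation=cv2.INTER_CUBIC)[:600]
cv2.imwrite("pics/w1c.png",im[:,:,::-1])
print(c["K"],ray(c,[[280,210]]))
print("eye",onz(c,[[262,133]],.018),"tip",onz(c,[[264,236]],.018))
h=cv2.cvtColor(c["image"],cv2.COLOR_RGB2HSV)
m=cv2.inRange(h,(0,60,20),(14,255,150));m[:,:235]=0;m[:,290:]=0;m[:150]=0;m[230:]=0
ct=max(cv2.findContours(m,0,2)[0],key=cv2.contourArea);r=cv2.minAreaRect(ct);print(r);print(onz(c,cv2.boxPoints(r),.042),onz(c,[r[0]],.042))
# eye hole: wood inside; brass mask
b=onz(c,[[178,243],[328,257]],.012);print("near corners",b)
```

```text
[[332.39306561   0.         282.91485006]
 [  0.         332.39306561 211.11839123]
 [  0.           0.           1.        ]] (array([ 0.51709165, -0.04478453,  0.31557381]), array([[-0.25993505,  0.00776231, -0.96564058]]))
eye [[ 0.50644088 -0.02655199  0.018     ]] tip [[ 0.41141645 -0.02729068  0.018     ]]
((261.0, 191.5), (14.0, 47.0), 0.0)
[[ 0.43891901 -0.02034377  0.042     ]
 [ 0.4791885  -0.02108859  0.042     ]
 [ 0.47924069 -0.0326227   0.042     ]
 [ 0.43897256 -0.03232493  0.042     ]] [[ 0.45946334 -0.0265995   0.042     ]]
near corners [[ 0.4017236   0.05669603  0.012     ]
 [ 0.38771534 -0.08965493  0.012     ]]
```

View pics/w1c.png

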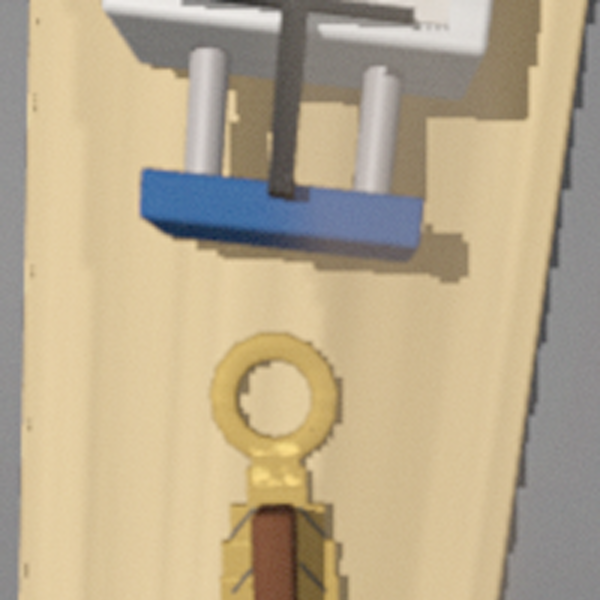

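```bash
python3 -m jog '[{"tx":7,"ty":17,"tz":-40,"rx":0,"ry":0,"rz":0},{"tx":7,"ty":17,"tz":-80,"rx":0,"ry":0,"rz":0},{"tx":7,"ty":17,"tz":-120,"rx":0,"ry":0,"rz":0},{"tx":7,"ty":17,"tz":-120,"rx":0,"ry":0,"rz":0},{"tx":7,"ty":17,"tz":-120,"rx":0,"ry":0,"rz":0}]' 0
```

```text
time: 2.25
position: [0.4583, -0.0287, 0.0542]
orientation: [3.142, 0.005, -0.0]
force: [-0.4, -0.1, -1.0]
grip_width: 0.0854
```

```bash
python3 -m jog '[{"tx":0,"ty":2,"tz":-15,"rx":0,"ry":0,"rz":0},{"tx":0,"ty":2,"tz":-30,"rx":0,"ry":0,"rz":0},{"tx":0,"ty":2,"tz":-30,"rx":0,"ry":0,"rz":0}]' 0; python3 -m jog '[{"tx":0,"ty":0,"tz":0,"rx":0,"ry":0,"rz":0},{"tx":0,"ty":0,"tz":0,"rx":0,"ry":0,"rz":0},{"tx":0,"ty":0,"tz":0,"rx":0,"ry":0,"rz":0},{"tx":0,"ty":0,"tz":0,"rx":0,"ry":0,"rz":0},{"tx":0,"ty":0,"tz":0,"rx":0,"ry":0,"rz":0},{"tx":0,"ty":0,"tz":0,"rx":0,"ry":0,"rz":0},{"tx":0,"ty":0,"tz":0,"rx":0,"ry":0,"rz":0},{"tx":0,"ty":0,"tz":0,"rx":0,"ry":0,"rz":0}]' 1
```

```text
time: 2.55
position: [0.4576, -0.0257, 0.0216]
orientation: [-3.141, -0.007, 0.003]
force: [-0.4, -0.3, 0.2]
grip_width: 0.0854
time: 3.35
position: [0.4586, -0.0257, 0.0236]
orientation: [3.142, 0.008, 0.001]
force: [-1.9, 0.8, 6.0]
grip_width: 0.0104
```

```bash
python3 -m jog '[{"tx":0,"ty":0,"tz":20,"rx":0,"ry":0,"rz":0},{"tx":0,"ty":0,"tz":50,"rx":0,"ry":0,"rz":0},{"tx":0,"ty":0,"tz":90,"rx":0,"ry":0,"rz":0},{"tx":0,"ty":0,"tz":110,"rx":0,"ry":0,"rz":0},{"tx":0,"ty":0,"tz":110,"rx":0,"ry":0,"rz":0},{"tx":0,"ty":0,"tz":110,"rx":0,"ry":0,"rz":0}]'
python3 - <<'E'
from h import *
import pickle
s=read_state();print(s["position"],s["orientation"],s["force"])
c=camera("wrist");save(c,"w2.png");pickle.dump(c,open("w2.pkl","wb"))
E
```

```text
time: 3.95
position: [0.4581, -0.0257, 0.1325]
orientation: [-3.142, -0.007, 0.0]
force: [0.2, -0.2, -1.4]
grip_width: 0.0103
[ 0.45814865 -0.02565789  0.13250931] [-3.14156645e+00 -7.47574440e-03  4.41687322e-04] [ 0.1621148  -0.22776809 -1.41287237]
```

View pics/w2.png

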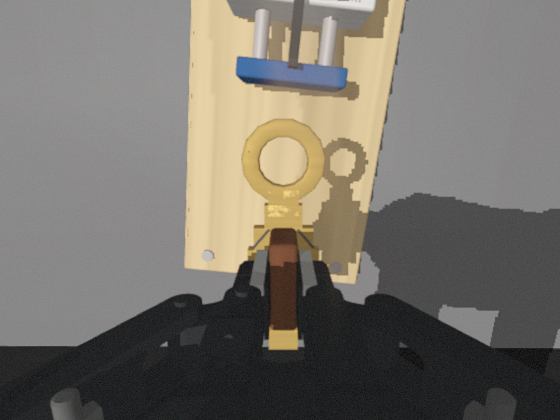

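The template is held (force -1.4 N, which fits 0.11 kg), with its eye centred at about (283,160). I'll work out the eye's offset from the TCP.

Run:
```python
from h import *
import pickle
c=pickle.load(open("w2.pkl","rb"))
h=cv2.cvtColor(c["image"],cv2.COLOR_RGB2HSV)
print(h[150,250],h[160,283],h[250,265])
m=cv2.inRange(h,(15,120,60),(32,255,255));z=np.zeros_like(m);z[110:204,235:332]=m[110:204,235:332]
cv2.imwrite("pics/m2.png",z)
z2=z.copy();z2[188:]=0
ys,xs=np.nonzero(z2)
hier=cv2.findContours(z,cv2.RETR_CCOMP,2)
for ct,hh in zip(hier[0],hier[1][0]):
    if cv2.contourArea(ct)>300:
        e=cv2.fitEllipse(ct);print("hole" if hh[3]>=0 else "outer",e)
        for zz in(.121,.127):
            P=onz(c,ct.reshape(-1,2),zz)[:,:2]
            P=P[P[:,0]>P[:,0].min()+.008] if hh[3]<0 else P
            A=np.c_[2*P,np.ones(len(P))];s=np.linalg.lstsq(A,(P**2).sum(1),rcond=None)[0];print(zz,s[:2],np.sqrt(s[2]+s[0]**2+s[1]**2))
```

```text
[ 21 123 216] [ 20  76 222] [ 30  12 108]
outer ((282.1562805175781, 162.41024780273438), (78.05995178222656, 80.86029052734375), 124.23577117919922)
0.121 [ 0.50496655 -0.02475954] 0.018000333427718892
0.127 [ 0.50571439 -0.02477426] 0.017298932523166975
hole ((283.060791015625, 160.0928192138672), (50.05288314819336, 50.6351203918457), 15.688153266906738)
0.121 [ 0.50630728 -0.02521491] 0.011567135083154724
0.127 [ 0.50700288 -0.0252119 ] 0.011116410153924571
```

```bash
python3 -m jog '[{"tx":-1,"ty":40,"tz":0,"rx":0,"ry":0,"rz":0},{"tx":-3,"ty":85,"tz":0,"rx":0,"ry":0,"rz":0},{"tx":-4,"ty":130,"tz":0,"rx":0,"ry":0,"rz":0},{"tx":-5,"ty":175,"tz":0,"rx":0,"ry":0,"rz":0},{"tx":-6,"ty":220,"tz":0,"rx":0,"ry":0,"rz":0},{"tx":-7,"ty":265,"tz":0,"rx":0,"ry":0,"rz":0},{"tx":-8,"ty":305,"tz":0,"rx":0,"ry":0,"rz":0},{"tx":-9,"ty":335,"tz":0,"rx":0,"ry":0,"rz":0},{"tx":-9,"ty":353,"tz":0,"rx":0,"ry":0,"rz":0},{"tx":-9,"ty":353,"tz":0,"rx":0,"ry":0,"rz":0},{"tx":-9,"ty":353,"tz":0,"rx":0,"ry":0,"rz":0},{"tx":-9,"ty":353,"tz":0,"rx":0,"ry":0,"rz":0}]'
python3 - <<'E'
from h import *
import pickle
s=read_state();print(s["position"],s["orientation"],s["force"])
for n in("wrist","scene"):
    c=camera(n);save(c,n+"3.png");pickle.dump(c,open(n+"3.pkl","wb"))
E
```

```text
time: 5.2
position: [0.4494, 0.3262, 0.1328]
orientation: [3.141, 0.006, -0.001]
force: [-0.5, -0.1, -1.3]
grip_width: 0.0105
[0.44943518 0.32624399 0.13277378] [ 3.14105739e+00  6.09085785e-03 -6.94653402e-04] [-0.46989528 -0.06472323 -1.26335001]
```

View pics/wrist3.png

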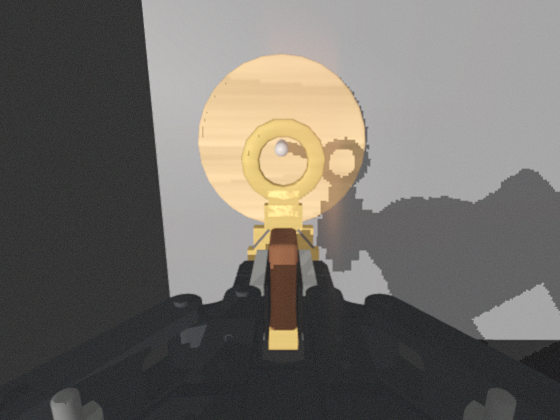

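View pics/scene3.png

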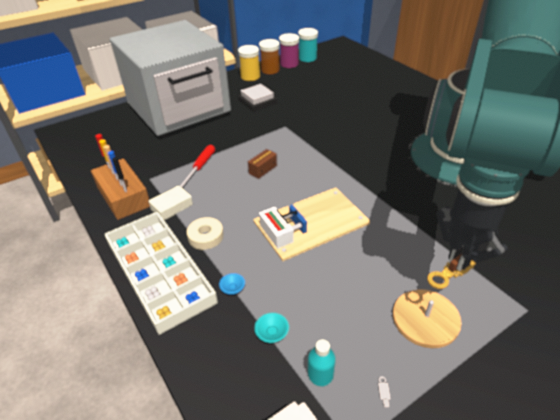

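The wrist view shows the post tip at (281,149), inside the ring whose centre is (283,160). I'll compare them in world coordinates.

Run:
```python
from h import *
import pickle
c=pickle.load(open("wrist3.pkl","rb"))
print("post",onz(c,[[281,149.5]],.060),"eye",onz(c,[[283,160]],.124))
h=cv2.cvtColor(c["image"],cv2.COLOR_RGB2HSV)
m=cv2.inRange(h,(8,60,120),(30,255,255));m[225:]=0
ct=max(cv2.findContours(m,0,2)[0],key=cv2.contourArea).reshape(-1,2)
ct=ct[(ct[:,0]<235)|(ct[:,1]<100)];P=onz(c,ct,.015)[:,:2]
A=np.c_[2*P,np.ones(len(P))];s=np.linalg.lstsq(A,(P**2).sum(1),rcond=None)[0];print("disc",s[:2],np.sqrt(s[2]+s[0]**2+s[1]**2))
```

```text
post [[0.49754822 0.32790306 0.06      ]] eye [[0.49819183 0.32665168 0.124     ]]
disc [0.49768187 0.32783933] 0.06364641483428413
```

```bash
python3 -m jog '[{"tx":-1,"ty":1.3,"tz":-10,"rx":0,"ry":0,"rz":0},{"tx":-1,"ty":1.3,"tz":-35,"rx":0,"ry":0,"rz":0},{"tx":-1,"ty":1.3,"tz":-50,"rx":0,"ry":0,"rz":0},{"tx":-1,"ty":1.3,"tz":-70,"rx":0,"ry":0,"rz":0},{"tx":-1,"ty":1.3,"tz":-85,"rx":0,"ry":0,"rz":0},{"tx":-1,"ty":1.3,"tz":-95,"rx":0,"ry":0,"rz":0},{"tx":-1,"ty":1.3,"tz":-95,"rx":0,"ry":0,"rz":0}]'
python3 - <<'E'
from h import *
import pickle
s=read_state();print(s["position"],s["orientation"],s["force"])
for n in("wrist","scene"):
    c=camera(n);save(c,n+"4.png");pickle.dump(c,open(n+"4.pkl","wb"))
im=c["image"][240:360,380:520];cv2.imwrite("pics/s4c.png",cv2.resize(im,None,fx=5,fy=5,interpolation=2)[:,:,::-1])
E
```

```text
time: 6.0
position: [0.4478, 0.3282, 0.0367]
orientation: [3.14, 0.007, -0.003]
force: [-0.5, -0.1, -1.5]
grip_width: 0.0105
[0.44780192 0.32821996 0.03669111] [ 3.14040601e+00  7.39965646e-03 -2.85312049e-03] [-0.5199164  -0.06630821 -1.47852225]
```

View pics/wrist4.png

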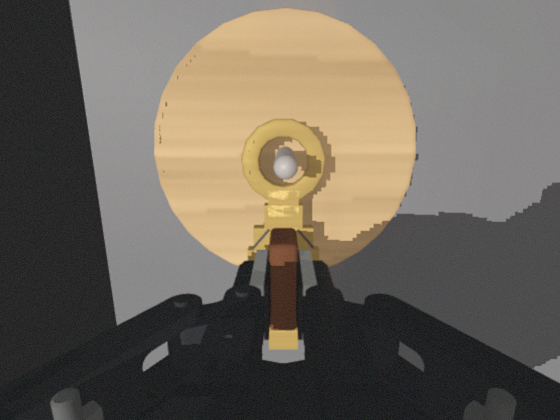

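View pics/s4c.png

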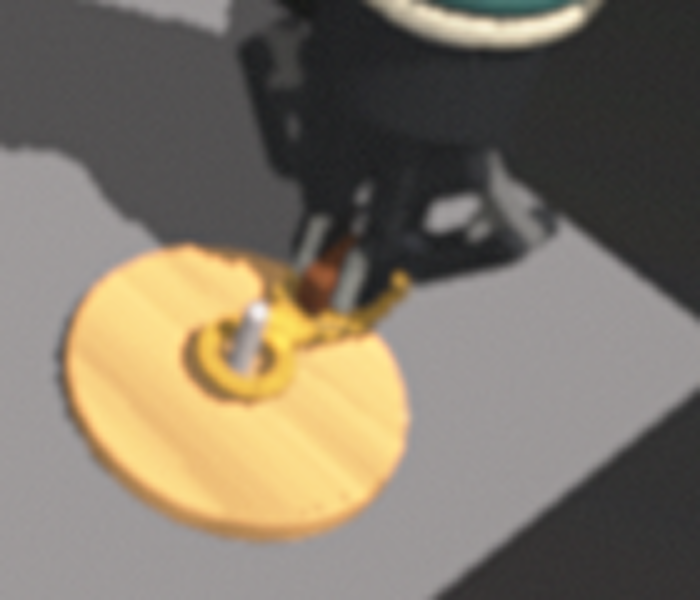

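The post is through the eye with no contact force. I'll lower the last ~10 mm gently and release.

```bash
python3 -m jog '[{"tx":1,"ty":0,"tz":-3,"rx":0,"ry":0,"rz":0},{"tx":1,"ty":0,"tz":-6,"rx":0,"ry":0,"rz":0},{"tx":1,"ty":0,"tz":-8,"rx":0,"ry":0,"rz":0},{"tx":1,"ty":0,"tz":-9,"rx":0,"ry":0,"rz":0},{"tx":1,"ty":0,"tz":-9,"rx":0,"ry":0,"rz":0},{"tx":1,"ty":0,"tz":-9,"rx":0,"ry":0,"rz":0}]'
```

```text
time: 6.7
position: [0.4494, 0.3287, 0.0292]
orientation: [-3.142, -0.007, -0.0]
force: [-0.5, -0.4, -1.3]
grip_width: 0.0108
```

```bash
python3 -m jog '[{"tx":0,"ty":0,"tz":-1,"rx":0,"ry":0,"rz":0},{"tx":0,"ty":0,"tz":-2,"rx":0,"ry":0,"rz":0},{"tx":0,"ty":0,"tz":-2,"rx":0,"ry":0,"rz":0},{"tx":0,"ty":0,"tz":-2,"rx":0,"ry":0,"rz":0}]'
```

```text
time: 7.1
position: [0.4493, 0.3286, 0.0271]
orientation: [3.142, 0.007, -0.0]
force: [-0.8, -0.3, -1.7]
grip_width: 0.0103
```

```bash
python3 -m jog '[{"tx":0,"ty":0,"tz":-0.7,"rx":0,"ry":0,"rz":0},{"tx":0,"ty":0,"tz":-0.7,"rx":0,"ry":0,"rz":0},{"tx":0,"ty":0,"tz":-0.7,"rx":0,"ry":0,"rz":0}]'; python3 -m jog '[{"tx":0,"ty":0,"tz":-0.5,"rx":0,"ry":0,"rz":0},{"tx":0,"ty":0,"tz":-0.5,"rx":0,"ry":0,"rz":0},{"tx":0,"ty":0,"tz":0,"rx":0,"ry":0,"rz":0},{"tx":0,"ty":0,"tz":0,"rx":0,"ry":0,"rz":0},{"tx":0,"ty":0,"tz":0,"rx":0,"ry":0,"rz":0},{"tx":0,"ty":0,"tz":0,"rx":0,"ry":0,"rz":0}]' 0.3
```

```text
time: 7.4
position: [0.4494, 0.3287, 0.0266]
orientation: [-3.141, -0.008, -0.0]
force: [-1.2, -0.5, 1.1]
grip_width: 0.0105
time: 8.0
position: [0.4494, 0.3286, 0.0265]
orientation: [-3.142, -0.007, -0.0]
force: [0.6, -0.7, 0.6]
grip_width: 0.0601
```

Contact first (+1.1 N), then release. Going up 110 mm.

```bash
python3 -m jog '[{"tx":0,"ty":0,"tz":15,"rx":0,"ry":0,"rz":0},{"tx":0,"ty":0,"tz":40,"rx":0,"ry":0,"rz":0},{"tx":0,"ty":0,"tz":80,"rx":0,"ry":0,"rz":0},{"tx":0,"ty":0,"tz":120,"rx":0,"ry":0,"rz":0},{"tx":0,"ty":0,"tz":120,"rx":0,"ry":0,"rz":0}]' 0
python3 - <<'E'
from h import *
import pickle
s=read_state();print(s["position"],s["orientation"],s["force"])
c=camera("wrist");save(c,"wrist5.png");pickle.dump(c,open("wrist5.pkl","wb"))
c=camera("scene")
im=c["image"][240:360,380:520];cv2.imwrite("pics/s5c.png",cv2.resize(im,None,fx=5,fy=5,interpolation=2)[:,:,::-1])
E
```

```text
time: 8.5
position: [0.4511, 0.3298, 0.1537]
orientation: [-3.137, -0.008, -0.011]
force: [-0.6, 0.7, -0.5]
grip_width: 0.085
[0.45106217 0.32979948 0.15371263] [-3.13672352 -0.00760161 -0.0114818 ] [-0.61750354  0.65343583 -0.54126883]
```

View pics/wrist5.png

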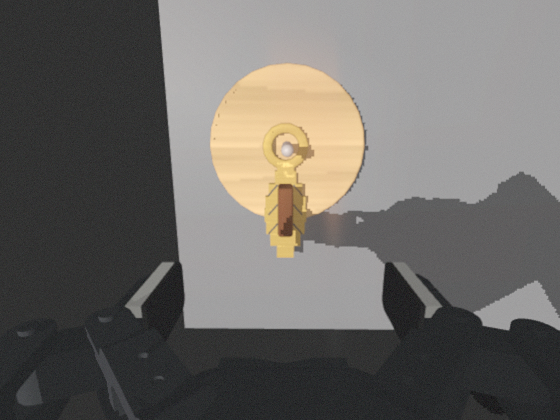

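View pics/s5c.png

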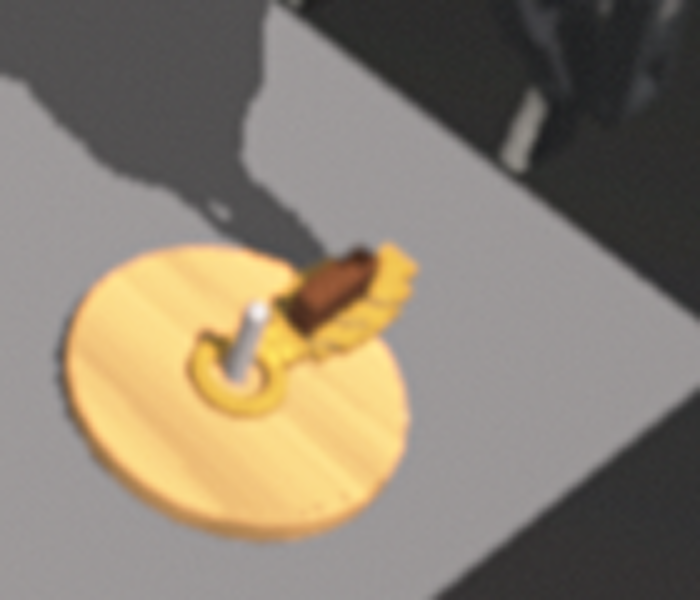

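The template lies flat with the post standing up through its eye. Now to the block.

```bash
python3 -m jog '[{"tx":47,"ty":-609,"tz":0,"rx":0,"ry":0,"rz":0.245},{"tx":47,"ty":-609,"tz":0,"rx":0,"ry":0,"rz":0.245},{"tx":47,"ty":-609,"tz":0,"rx":0,"ry":0,"rz":0.245},{"tx":47,"ty":-609,"tz":0,"rx":0,"ry":0,"rz":0.245},{"tx":47,"ty":-609,"tz":0,"rx":0,"ry":0,"rz":0.245},{"tx":47,"ty":-609,"tz":0,"rx":0,"ry":0,"rz":0.245},{"tx":47,"ty":-609,"tz":0,"rx":0,"ry":0,"rz":0.245},{"tx":47,"ty":-609,"tz":0,"rx":0,"ry":0,"rz":0.245},{"tx":47,"ty":-609,"tz":0,"rx":0,"ry":0,"rz":0.245},{"tx":47,"ty":-609,"tz":0,"rx":0,"ry":0,"rz":0.245},{"tx":47,"ty":-609,"tz":0,"rx":0,"ry":0,"rz":0.245},{"tx":47,"ty":-609,"tz":0,"rx":0,"ry":0,"rz":0.245}]' 0
```

```text
time: 9.8
position: [0.4946, -0.269, 0.1456]
orientation: [-3.116, -0.391, 0.002]
force: [-0.4, 1.1, 0.8]
grip_width: 0.0856
```

```bash
python3 -m jog '[{"tx":1,"ty":-8,"tz":0,"rx":0,"ry":0,"rz":0},{"tx":1,"ty":-8,"tz":0,"rx":0,"ry":0,"rz":0},{"tx":1,"ty":-8,"tz":0,"rx":0,"ry":0,"rz":0}]' 0
python3 - <<'E'
from h import *
import pickle
s=read_state();print(s["position"],s["orientation"],s["force"])
c=camera("wrist");save(c,"wrist6.png");pickle.dump(c,open("wrist6.pkl","wb"))
E
```

```text
time: 10.1
position: [0.4961, -0.2741, 0.1458]
orientation: [-3.116, -0.391, 0.001]
force: [-0.7, 0.5, 0.3]
grip_width: 0.0854
[ 0.496056   -0.27406679  0.14581676] [-3.11605141e+00 -3.91422623e-01  1.38162712e-03] [-0.73096458  0.52370281  0.2546448 ]
```

View pics/wrist6.png

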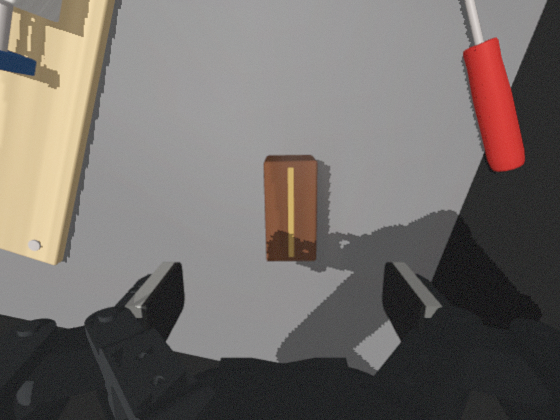

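The block's top face runs from (265,161) to (317,261) and the strip is vertical, so yaw matches. I'll measure the centre.

Run:
```python
from h import *
import pickle
c=pickle.load(open("wrist6.pkl","rb"))
P=onz(c,[[265,161],[317,161],[317,261],[265,261]],.045);print(P.round(4),P.mean(0),[np.linalg.norm(P[i]-P[(i+1)%4]).round(4) for i in range(4)])
S=onz(c,[[291,168],[291,257]],.045);print(S,S.mean(0),np.arctan2(*(S[0]-S[1])[[1,0]]))
h=cv2.cvtColor(c["image"],cv2.COLOR_RGB2HSV);m=cv2.inRange(h,(18,100,90),(32,255,255));m[:,:280]=0;m[:,300:]=0
ys,xs=np.nonzero(m);print(np.polyfit(ys,xs,1),ys.min(),ys.max())
```

```text
[[ 0.5291 -0.2516  0.045 ]
 [ 0.5385 -0.2883  0.045 ]
 [ 0.4627 -0.3098  0.045 ]
 [ 0.4525 -0.27    0.045 ]] [ 0.4956782  -0.27994742  0.045     ] [np.float64(0.0379), np.float64(0.0788), np.float64(0.0411), np.float64(0.0788)]
[[ 0.52883248 -0.27127107  0.045     ]
 [ 0.46088307 -0.28905941  0.045     ]] [ 0.49485777 -0.28016524  0.045     ] 0.2560420962439226
[3.82096895e-03 2.89762672e+02] 167 256
```

```bash
python3 -m jog '[{"tx":0,"ty":-5,"tz":-40,"rx":0,"ry":0,"rz":0},{"tx":0,"ty":-5,"tz":-80,"rx":0,"ry":0,"rz":0},{"tx":0,"ty":-5,"tz":-115,"rx":0,"ry":0,"rz":0},{"tx":0,"ty":-5,"tz":-130,"rx":0,"ry":0,"rz":0},{"tx":0,"ty":-5,"tz":-136,"rx":0,"ry":0,"rz":0},{"tx":0,"ty":-5,"tz":-136,"rx":0,"ry":0,"rz":0},{"tx":0,"ty":-5,"tz":-136,"rx":0,"ry":0,"rz":0}]' 0
```

```text
time: 10.85
position: [0.4972, -0.2802, 0.0123]
orientation: [3.116, 0.392, 0.003]
force: [0.7, -0.2, -0.0]
grip_width: 0.0852
```

```bash
python3 -m jog '[{"tx":-1.5,"ty":0,"tz":-3,"rx":0,"ry":0,"rz":0},{"tx":-1.5,"ty":0,"tz":-3,"rx":0,"ry":0,"rz":0},{"tx":-1.5,"ty":0,"tz":-3,"rx":0,"ry":0,"rz":0}]' 0; python3 -m jog '[{"tx":0,"ty":0,"tz":0,"rx":0,"ry":0,"rz":0},{"tx":0,"ty":0,"tz":0,"rx":0,"ry":0,"rz":0},{"tx":0,"ty":0,"tz":0,"rx":0,"ry":0,"rz":0},{"tx":0,"ty":0,"tz":0,"rx":0,"ry":0,"rz":0},{"tx":0,"ty":0,"tz":0,"rx":0,"ry":0,"rz":0},{"tx":0,"ty":0,"tz":0,"rx":0,"ry":0,"rz":0},{"tx":0,"ty":0,"tz":0,"rx":0,"ry":0,"rz":0}]' 1
```

```text
time: 11.15
position: [0.4949, -0.2801, 0.0079]
orientation: [3.117, 0.391, 0.001]
force: [-0.8, 1.1, 0.2]
grip_width: 0.0853
time: 11.85
position: [0.495, -0.2801, 0.0077]
orientation: [3.117, 0.391, 0.0]
force: [0.7, -0.8, 4.7]
grip_width: 0.0392
```

```bash
python3 -m jog '[{"tx":0,"ty":0,"tz":25,"rx":0,"ry":0,"rz":0},{"tx":0,"ty":0,"tz":65,"rx":0,"ry":0,"rz":0},{"tx":0,"ty":20,"tz":80,"rx":0,"ry":0,"rz":-0.05},{"tx":0,"ty":60,"tz":80,"rx":0,"ry":0,"rz":-0.12},{"tx":0,"ty":105,"tz":80,"rx":0,"ry":0,"rz":-0.19},{"tx":1,"ty":150,"tz":80,"rx":0,"ry":0,"rz":-0.26},{"tx":1,"ty":195,"tz":80,"rx":0,"ry":0,"rz":-0.33},{"tx":2,"ty":235,"tz":80,"rx":0,"ry":0,"rz":-0.3465},{"tx":2,"ty":256,"tz":80,"rx":0,"ry":0,"rz":-0.3465},{"tx":2,"ty":256,"tz":80,"rx":0,"ry":0,"rz":-0.3465},{"tx":2,"ty":256,"tz":80,"rx":0,"ry":0,"rz":-0.3465},{"tx":2,"ty":256,"tz":80,"rx":0,"ry":0,"rz":-0.3465}]'
python3 - <<'E'
from h import *
import pickle
s=read_state();print(s["position"],s["orientation"],s["force"])
for n in("wrist","top"):
    c=camera(n);save(c,n+"7.png");pickle.dump(c,open(n+"7.pkl","wb"))
E
```

```text
time: 13.05
position: [0.4967, -0.0247, 0.0872]
orientation: [3.138, -0.153, -0.001]
force: [0.4, -0.1, -1.3]
grip_width: 0.0394
[ 0.49671025 -0.02467678  0.08721008] [ 3.13771582e+00 -1.52697978e-01 -6.80194230e-04] [ 0.44668588 -0.09669441 -1.34607913]
```

View pics/wrist7.png

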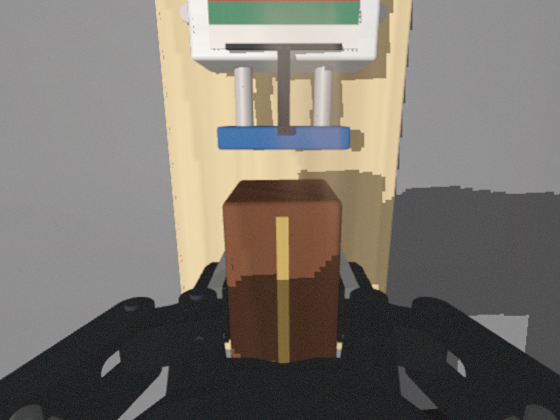

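The block is square to the stop here: the stop spans columns 218..350 and the block's far edge spans 226..341. I'll check the lateral offset and yaw numerically.

Run:
```python
from h import *
import pickle
c=pickle.load(open("wrist7.pkl","rb"))
h=cv2.cvtColor(c["image"],cv2.COLOR_RGB2HSV)
m=cv2.inRange(h,(105,120,40),(125,255,255));ys,xs=np.nonzero(m);print(xs.min(),xs.max(),ys.min(),ys.max())
im=cv2.resize(c["image"][100:230,190:370],None,fx=4,fy=4,interpolation=2);cv2.imwrite("pics/w7c.png",im[:,:,::-1])
# fit lower boundary & upper boundary of stop
lo=[(x,ys[xs==x].max()) for x in range(xs.min()+3,xs.max()-2)];up=[(x,ys[xs==x].min()) for x in range(xs.min()+3,xs.max()-2) if not 275<x<292]
for L,z in((lo,.052),(lo,.014),(up,.052)):
    P=onz(c,L,z);k=np.polyfit(P[:,1],P[:,0],1);print(z,"edge yaw",-np.arctan(k[0]),P[0],P[-1],P.mean(0))
print("blk edge",onz(c,[[226,205],[341,205]],.1245))
st=onz(c,[[290-7.5,217],[290-7.5,355]],.1245);print("strip",onz(c,[[282.7,217],[283,350]],.1245))
```

```text
218 349 126 148Traceback (most recent call last):
  File "<stdin>", line 8, in <module>
    return umr_maximum(a, axis, None, out, keepdims, initial, where)
ValueError: zero-size array to reduction operation maximum which has no identity
```

View pics/w7c.png

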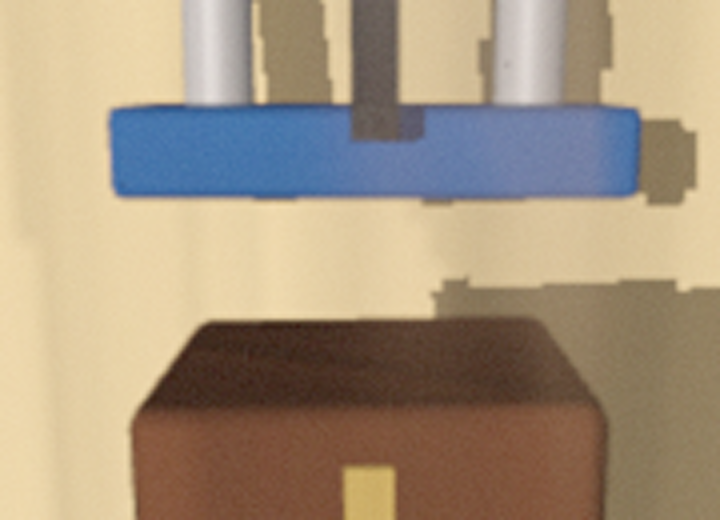

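Run:
```python
from h import *
import pickle
c=pickle.load(open("wrist7.pkl","rb"))
A=onz(c,[[217.5,148.5],[349.8,148.5]],.052);print("stop front",A,A.mean(0),np.linalg.norm(A[0]-A[1]))
d=A[0]-A[1];yaw=np.arctan2(-d[0],d[1]);print("yaw",yaw)
B=onz(c,[[223.5,203],[340.8,202]],.1245);print("blk",B,B.mean(0),np.linalg.norm(B[0]-B[1]));d=B[0]-B[1];print(np.arctan2(-d[0],d[1]))
S=onz(c,[[282.3,217],[283.2,360]],.1245);print("strip",S,np.arctan2(*(S[0]-S[1])[[1,0]]))
y=-.0965;n=np.array([-np.sin(y),np.cos(y)])
J=np.array([.4989,-.024])
for nm,p in(("stop",A.mean(0)),("blkend",B.mean(0)),("strip0",S[0]),("tcp",np.array(read_state()["position"]))): 
    q=p[:2]-J;print(nm,"jig x",q@[np.cos(y),np.sin(y)],"y",q@n)
```

```text
stop front [[ 0.55157251  0.00481964  0.052     ]
 [ 0.54478592 -0.06456298  0.052     ]] [ 0.54817922 -0.02987167  0.052     ] 0.06971373972714773
yaw -0.09750380299504209
blk [[ 0.53847598 -0.0090998   0.1245    ]
 [ 0.53509177 -0.04716182  0.1245    ]] [ 0.53678388 -0.02813081  0.1245    ] 0.03821217318556124
-0.0886797108633517
strip [[ 0.53188192 -0.02770664  0.1245    ]
 [ 0.47649755 -0.02259888  0.1245    ]] -0.0919637080484346
stop jig x 0.049615682968575936 y -0.0010962824079505744
blkend jig x 0.03810562578646259 y -0.00046147274078339067
strip0 jig x 0.03318560847178872 y -0.0005115745347989758
tcp jig x -0.0020504930896502343 y -0.0010442122988251214
```

```bash
python3 -m jog '[{"tx":0,"ty":0,"tz":-30,"rx":0,"ry":0,"rz":-0.005},{"tx":0,"ty":0,"tz":-52,"rx":0,"ry":0,"rz":-0.005},{"tx":0,"ty":0,"tz":-62,"rx":0,"ry":0,"rz":-0.005},{"tx":0,"ty":0,"tz":-65,"rx":0,"ry":0,"rz":-0.005},{"tx":0,"ty":0,"tz":-65,"rx":0,"ry":0,"rz":-0.005},{"tx":0,"ty":0,"tz":-65,"rx":0,"ry":0,"rz":-0.005}]'
python3 -m jog '[{"tx":0,"ty":0,"tz":-1,"rx":0,"ry":0,"rz":0},{"tx":0,"ty":0,"tz":-1,"rx":0,"ry":0,"rz":0},{"tx":0,"ty":0,"tz":-1,"rx":0,"ry":0,"rz":0}]'
```

```text
time: 13.75
position: [0.4974, -0.0242, 0.0236]
orientation: [3.137, -0.16, 0.002]
force: [-0.9, -1.1, -1.5]
grip_width: 0.0394
time: 14.05
position: [0.4969, -0.024, 0.0218]
orientation: [3.138, -0.16, 0.001]
force: [-0.4, 0.0, -1.6]
grip_width: 0.0394
```

```bash
python3 -m jog '[{"tx":0,"ty":0,"tz":-1.2,"rx":0,"ry":0,"rz":0},{"tx":0,"ty":0,"tz":-1.2,"rx":0,"ry":0,"rz":0},{"tx":0,"ty":0,"tz":-1.2,"rx":0,"ry":0,"rz":0},{"tx":0,"ty":0,"tz":-1.2,"rx":0,"ry":0,"rz":0}]'; python3 -m jog '[{"tx":0,"ty":0,"tz":-0.6,"rx":0,"ry":0,"rz":0},{"tx":0,"ty":0,"tz":-0.6,"rx":0,"ry":0,"rz":0},{"tx":0,"ty":0,"tz":-0.6,"rx":0,"ry":0,"rz":0},{"tx":0,"ty":0,"tz":-0.6,"rx":0,"ry":0,"rz":0}]'
```

```text
time: 14.45
position: [0.4968, -0.024, 0.0203]
orientation: [-3.138, 0.16, 0.0]
force: [0.5, -0.1, -1.6]
grip_width: 0.0396
time: 14.85
position: [0.4969, -0.024, 0.0197]
orientation: [3.138, -0.16, 0.0]
force: [-0.1, -0.7, -0.8]
grip_width: 0.039
```

```bash
python3 -m jog '[{"tx":0,"ty":0,"tz":-0.5,"rx":0,"ry":0,"rz":0},{"tx":0,"ty":0,"tz":-0.5,"rx":0,"ry":0,"rz":0},{"tx":0,"ty":0,"tz":-0.5,"rx":0,"ry":0,"rz":0},{"tx":0,"ty":0,"tz":-0.5,"rx":0,"ry":0,"rz":0}]'
python3 -m jog '[{"tx":3,"ty":-0.3,"tz":0,"rx":0,"ry":0,"rz":0},{"tx":6,"ty":-0.6,"tz":0,"rx":0,"ry":0,"rz":0},{"tx":9,"ty":-0.9,"tz":0,"rx":0,"ry":0,"rz":0},{"tx":12,"ty":-1.2,"tz":0,"rx":0,"ry":0,"rz":0},{"tx":12,"ty":-1.2,"tz":0,"rx":0,"ry":0,"rz":0},{"tx":12,"ty":-1.2,"tz":0,"rx":0,"ry":0,"rz":0}]'
```

```text
time: 15.25
position: [0.4969, -0.024, 0.0197]
orientation: [-3.138, 0.16, -0.0]
force: [-5.0, 0.7, 6.3]
grip_width: 0.0394
time: 15.85
position: [0.5093, -0.0253, 0.0197]
orientation: [3.137, -0.16, 0.002]
force: [-0.6, -0.1, 4.5]
grip_width: 0.0393
```

Flat on the bed (about 6 N down), with the stop about to make contact. I'll push on.

```bash
python3 -m jog '[{"tx":2,"ty":-0.2,"tz":0,"rx":0,"ry":0,"rz":0},{"tx":4,"ty":-0.4,"tz":0,"rx":0,"ry":0,"rz":0},{"tx":6,"ty":-0.6,"tz":0,"rx":0,"ry":0,"rz":0},{"tx":8,"ty":-0.8,"tz":0,"rx":0,"ry":0,"rz":0},{"tx":8,"ty":-0.8,"tz":0,"rx":0,"ry":0,"rz":0},{"tx":8,"ty":-0.8,"tz":0,"rx":0,"ry":0,"rz":0}]'
python3 - <<'E'
from h import *
import pickle
s=read_state();print(s["position"],s["orientation"],s["force"])
for n in("wrist","scene"):
    c=camera(n);save(c,n+"8.png");pickle.dump(c,open(n+"8.pkl","wb"))
im=c["image"][140:270,240:380];cv2.imwrite("pics/s8c.png",cv2.resize(im,None,fx=5,fy=5,interpolation=2)[:,:,::-1])
E
```

```text
time: 16.45
position: [0.5164, -0.0259, 0.0197]
orientation: [-3.137, 0.16, 0.002]
force: [-9.8, 1.4, 12.1]
grip_width: 0.0395
[ 0.51642948 -0.02594619  0.01965704] [-3.13741557e+00  1.59807889e-01  1.71884791e-03] [-9.76639581  1.39213268 12.14355194]
```

View pics/wrist8.png

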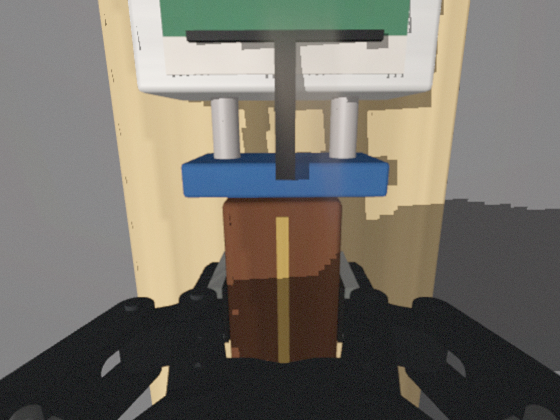

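View pics/s8c.png

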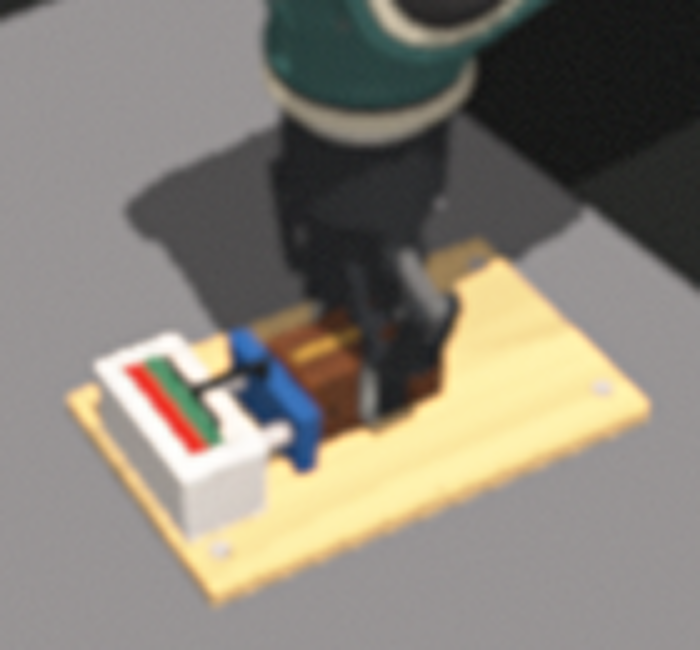

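The pointer is at the white/green border (stop about 8-9 mm in). Another 6 mm should put it mid-green.

```bash
python3 -m jog '[{"tx":2,"ty":-0.2,"tz":0.1,"rx":0,"ry":0,"rz":0},{"tx":4,"ty":-0.4,"tz":0.2,"rx":0,"ry":0,"rz":0},{"tx":6,"ty":-0.6,"tz":0.3,"rx":0,"ry":0,"rz":0},{"tx":6,"ty":-0.6,"tz":0.3,"rx":0,"ry":0,"rz":0},{"tx":6,"ty":-0.6,"tz":0.3,"rx":0,"ry":0,"rz":0},{"tx":6,"ty":-0.6,"tz":0.3,"rx":0,"ry":0,"rz":0},{"tx":6,"ty":-0.6,"tz":0.3,"rx":0,"ry":0,"rz":0},{"tx":6,"ty":-0.6,"tz":0.3,"rx":0,"ry":0,"rz":0}]'
python3 - <<'E'
from h import *
import pickle
s=read_state();print(s["position"],s["orientation"],s["force"])
for n in("wrist","scene"):
    c=camera(n);save(c,n+"9.png");pickle.dump(c,open(n+"9.pkl","wb"))
im=c["image"][140:270,240:380];cv2.imwrite("pics/s9c.png",cv2.resize(im,None,fx=5,fy=5,interpolation=2)[:,:,::-1])
E
```

```text
time: 17.35
position: [0.522, -0.0265, 0.0197]
orientation: [-3.137, 0.16, 0.003]
force: [-12.4, 0.8, 11.4]
grip_width: 0.0397
[ 0.52200546 -0.02647566  0.01966678] [-3.13733603  0.15976022  0.0031975 ] [-12.38364587   0.81645182  11.41474502]
```

View pics/wrist9.png

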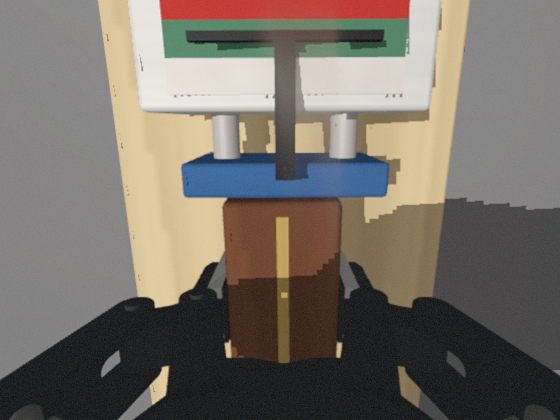

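View pics/s9c.png

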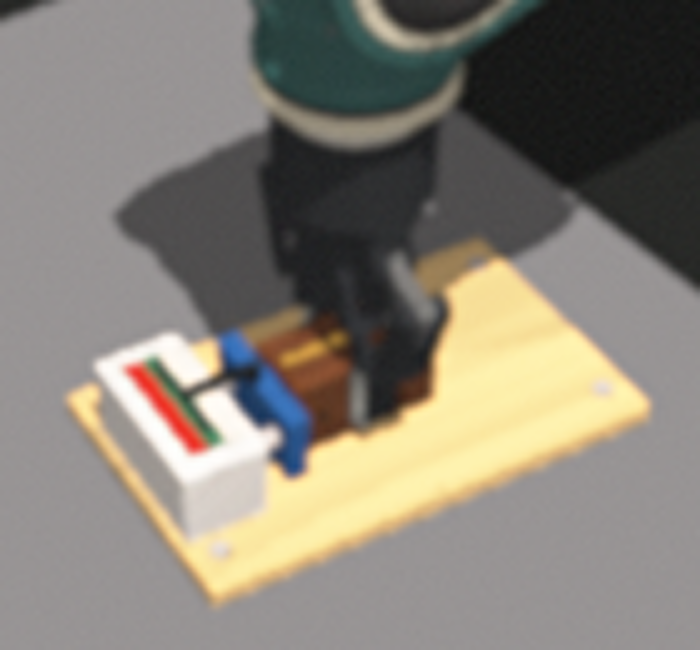

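The bar sits at row ~36, with green from row 19 (red edge) to row 57 (white edge). I'll correct for parallax.

Run:
```python
from h import *
import pickle
c=pickle.load(open("wrist9.pkl","rb"))
col=c["image"][:,230];ix=[(v,tuple(col[v])) for v in (15,18,19,20,21,29,31,32,38,40,41,55,56,57,58)];print(ix)
y=-.097;ex=np.array([np.cos(y),np.sin(y)])
J=np.array([.4989,-.024])
f=lambda v,z,u=230:((onz(c,[[u,v]],z)[0,:2]-J)@ex*1000).round(2)
print("bar",f(35.5,.062),"green/white",f(57,.056),"red/green",f(19.5,.056))
A=onz(c,[[185,195],[386,195]],.052);d=A[0]-A[1];print("stop yaw",np.arctan2(-d[0],d[1]),(A.mean(0)[:2]-J)@ex, (A.mean(0)[:2]-J)@[-ex[1],ex[0]])
B=onz(c,[[226,201],[341,201]],.057);d=B[0]-B[1];print("blk yaw",np.arctan2(-d[0],d[1]),(B.mean(0)[:2]-J)@[-ex[1],ex[0]],np.linalg.norm(d))
S=onz(c,[[282.5,219],[283,360]],.057);print((S[:,:2]-J)@np.array([-ex[1],ex[0]]))
```

```text
[(15, (np.uint8(193), np.uint8(55), np.uint8(54))), (18, (np.uint8(197), np.uint8(69), np.uint8(63))), (19, (np.uint8(160), np.uint8(105), np.uint8(86))), (20, (np.uint8(106), np.uint8(133), np.uint8(105))), (21, (np.uint8(90), np.uint8(139), np.uint8(112))), (29, (np.uint8(88), np.uint8(131), np.uint8(105))), (31, (np.uint8(62), np.uint8(63), np.uint8(59))), (32, (np.uint8(61), np.uint8(60), np.uint8(59))), (38, (np.uint8(73), np.uint8(70), np.uint8(69))), (40, (np.uint8(54), np.uint8(52), np.uint8(51))), (41, (np.uint8(9), np.uint8(20), np.uint8(17))), (55, (np.uint8(84), np.uint8(137), np.uint8(106))), (56, (np.uint8(93), np.uint8(139), np.uint8(110))), (57, (np.uint8(153), np.uint8(172), np.uint8(152))), (58, (np.uint8(212), np.uint8(210), np.uint8(199)))]
bar 111.7 green/white 107.33 red/green 117.15
stop yaw -0.10194194447477523 0.0649387983050096 -0.0011082629279921489
blk yaw -0.10192874264957828 -0.0004256550459413418 0.037378198869289794
[-6.95652976e-05  3.99326544e-05]
```

The pointer is at about 14.4 mm, mid-green. The stop face agrees at 14.9 mm, and the block is square and centred within 1 mm. I'll hold briefly, check it stays steady, and look at the whole bench once more.

```bash
python3 -m jog '[{"tx":0,"ty":0,"tz":0,"rx":0,"ry":0,"rz":0},{"tx":0,"ty":0,"tz":0,"rx":0,"ry":0,"rz":0},{"tx":0,"ty":0,"tz":0,"rx":0,"ry":0,"rz":0},{"tx":0,"ty":0,"tz":0,"rx":0,"ry":0,"rz":0},{"tx":0,"ty":0,"tz":0,"rx":0,"ry":0,"rz":0},{"tx":0,"ty":0,"tz":0,"rx":0,"ry":0,"rz":0},{"tx":0,"ty":0,"tz":0,"rx":0,"ry":0,"rz":0},{"tx":0,"ty":0,"tz":0,"rx":0,"ry":0,"rz":0},{"tx":0,"ty":0,"tz":0,"rx":0,"ry":0,"rz":0},{"tx":0,"ty":0,"tz":0,"rx":0,"ry":0,"rz":0}]'
python3 - <<'E'
from h import *
c=camera("wrist");w=c["image"]
col=w[:,230].astype(int).sum(1);print("bar rows",[v for v in range(22,56) if col[v]<215])
t=camera("scene");save(t,"scene10.png")
E
```

```text
time: 18.45
position: [0.522, -0.0265, 0.0197]
orientation: [-3.137, 0.16, 0.003]
force: [-12.6, 1.7, 11.1]
grip_width: 0.0396
bar rows [31, 32, 33, 34, 35, 36, 37, 38, 39, 40, 41, 42, 43, 44, 45, 46, 47, 48]
```

View pics/scene10.png

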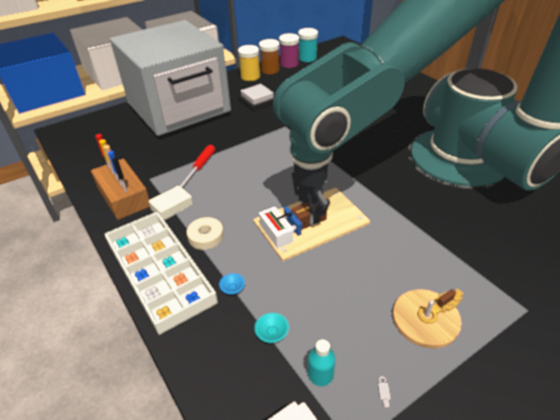

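The push is steady: pose and force haven't changed over a second. The template is on the stand at (428,317) and the bystanders are where they were.

```bash
python3 -c "
from workcell import sign_off;print(sign_off())"
```

```text
the job is handed in; nothing more can be done
None
```

The job is done and handed in at about 18.5 s of the 56 s allowed. The template is on the stand, and the gripper is still holding the block against the stop.

- **Template:** the post stands up through its eye and it lies flat on the disc. The close-up after release and the last scene view both show this.
- **Block:** it is flat on the bed, in line with the jig within about 0.01 rad, and its end meets the stop within about 1 mm of the middle.
- **Stop:** the two readings of how far it is pushed in differ slightly. The pointer against the scale gives about 14.4 mm, and the stop face gives about 14.9 mm. Both are mid-green and well short of the 30 mm end.
- **Push:** over a final 1 s hold the pose did not change and the force stayed near 12.5 N. I put that down to about 9 N from the spring and the rest to friction on the bed. The gripper also presses the block down on the bed with about 11 N.
- **Other things on the bench:** the bystanders look unmoved in the last view. I checked that by eye and did not measure it.

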